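Run a fingertip along an oiled roller rail

ROBOT

A 6-joint arm with a two-finger parallel gripper is mounted at the origin on the work surface. World frame = base frame: x ahead of the robot, y to its left, z up, the work surface at z = 0. Lengths are in m, angles in degrees, forces in N, time in s.
With the tool pointing down it reaches from about 0.35 to 0.875 m from the base axis. Payload 4.2 kg.
Tool frame: the origin (TCP) lies at the very end of the fingers, on their centre line; the grasp point (between the pads) lies 19 mm behind it; z points along the fingers, y is the line along which they close (so a half turn about z gives the same grasp; the last joint's range is limited). The gripper opens to 87 mm and grips with 3 to 60 N. Pads are 19 mm wide; open, the fingers measure 117 mm over their backs; the gripper's body (75 mm by 190 mm) begins 51 mm behind the grasp point.
Start: joints at [78.129, 22.042, 0.453, 0, -68.411, -14.817], TCP at [0.281, 0.558, 0.223] pointing down, gripper open.
Joint ranges: [-179.83, 179.83], [-69.29, 118.12], [-61.27, 80.66], [-181.25, 117.63], [-171.15, -9.14], [-177.46, 177.46]. Speed limits (degrees/s): [159.86, 159.86, 180, 180, 180, 180].

INTERFACE

Orientations are given as a 3x3 rotation matrix whose columns are the frame's x, y, z axes.
In Python, from station import r gives the robot as it stands.
- The arm moves only by the tool jog_arm, never from a script. Its argument "plan" is text: rows parted by semicolons, each of 7 numbers parted by spaces: the shift along the tool's x, y, z normalised to -1 to 1, where 1 is 0.025 m, then the turn, a rotation vector about the tool's x, y, z normalised to -1 to 1, where 1 is 8 degrees, then the closure, from -1 (fully open) to 1 (shut). A call has exactly 10 rows; each row shifts and turns the commanded pose from where the row before left it, along the tool's axes as they then stand; what a row does not reach is not made up. A row lasts 1/10 s, in which the tool goes at most 50 mm and 8.59 degrees, less where a joint would pass 70% of its speed; a pose out of reach is approached as far as the arm can. A call with a number of a shift or a turn outside -1 to 1 is refused whole. A call with a gripper value outside its range is refused whole. The fingers move at their own pace and stop on an object; the grip force is fixed at half the most. Time passes only in rows, so rows that do not move let the fingers close, or fill a call up. It gives the time, the measured TCP pose, the force, the opening and the grip force at its end, in the units of the state.
- r.sense(): the state, without advancing time (a new reading comes with each control period).
- r.capture(name): name is "side" or "top"; returns (picture, depth): 480x640x3 uint8, red, green, blue; 480x640 float32, m along the optical axis (not along the pixel's ray), 0 where there is no reading.
- r.get_calibration(name): a dict with "mtx" (3x3 intrinsics, pixels), "extrinsics" (4x4, takes a point from camera to world coordinates). Camera axes: x right, y up, looking along -z (the intrinsics and any distortion apply to the point x, -y, -z); pixel columns grow to the right and rows downward; lengths in m; the calibration is good to about 2 mm. A picture is of the moment at which its call begins. get_calibration takes no time and is no camera call.
- r.finish_job(): hands the job in; it is judged then, once.
The state is a dict: "time_s": time; "joints": joint angles; "joint_velocities": joint speeds; "effort": joint torques, N m; "tcp_pos": TCP position; "ee_rot": TCP orientation; "wrist_force": force on the tool from outside, world axes, zero at the start; "moment": the same for the moment, N m; "gripper_width": opening from 0.0 (shut) to 1.0 (fully open); "gripper_force": force on a finger pad.
Only numpy, scipy, OpenCV 4.12 (cv2) and the standard library are available. Lean on these libraries where they do the work, as an engineer would, in place of code of your own. Each camera call takes 0.05 s, during which the arm holds its last target. There are 200 camera calls.

TASK

The wheels of the roller rail lying on the counter have just been oiled and the rail is to go back under its parts trays. Run a fingertip lightly along the tops of the wheels, from the open end to the end stop, so that every wheel turns, one after another, the way the trays travel, then take the hand away. Don't press hard, don't shove, lift or tip the rail, and leave the tools, the jar and the dispenser where they are.

Things in the scene. Friction and masses are not known exactly. Their poses are not given: they have to be found in the camera images.
- rail: Roller rail (tray track off a flow rack) lying loose on the counter on two rubber feet; 0.9 kg, 334 mm long. An open-topped steel U-channel, 42 mm wide, 44 mm high, with one straight row of six equal wheels standing out of its top, and an upright end stop at one end only. Origin: on the counter, under the middle of the row; y axis along the row towards the end stop, z up.
- row_start (a point): top of the first wheel, at the open end of the rail: rail y = -120 mm, 55 mm above the counter. Wheels follow every 48 mm (y = -120, -72, -24, +24, +72, +120); each 42 mm across, 20 mm wide, axle along the rail's x at 34 mm height. Soft rubber tyres: each gives 1 mm per 1.5 N pressed on it, up to 5 mm, and springs back. Oiled: they turn with about 0.3 N at the tread.
- row_end (a point): top of the last wheel, next to the end stop: rail y = +120 mm, 55 mm above the counter
- stop_top (a point): middle of the top edge of the end stop, a steel plate 40 mm wide across the rail's +y end: rail y = +177 mm, 86 mm above the counter; its inner face is at y = +172 mm
- wheel_1 (a joint): turning angle (rad) of wheel 1 of 6, at y = -120 mm in the rail's frame (at the open end); 0 at the start, grows when the top of the wheel moves towards the end stop; stays where it is left
- wheel_2 (a joint): turning angle (rad) of wheel 2 of 6, at y = -72 mm in the rail's frame; 0 at the start, grows when the top of the wheel moves towards the end stop; stays where it is left
- wheel_3 (a joint): turning angle (rad) of wheel 3 of 6, at y = -24 mm in the rail's frame; 0 at the start, grows when the top of the wheel moves towards the end stop; stays where it is left
- wheel_4 (a joint): turning angle (rad) of wheel 4 of 6, at y = +24 mm in the rail's frame; 0 at the start, grows when the top of the wheel moves towards the end stop; stays where it is left
- wheel_5 (a joint): turning angle (rad) of wheel 5 of 6, at y = +72 mm in the rail's frame; 0 at the start, grows when the top of the wheel moves towards the end stop; stays where it is left
- wheel_6 (a joint): turning angle (rad) of wheel 6 of 6, at y = +120 mm in the rail's frame (next to the end stop); 0 at the start, grows when the top of the wheel moves towards the end stop; stays where it is left
- mallet: black rubber mallet lying on the counter beside the rail: head 60 mm across and 100 mm long, wooden handle 26 mm thick reaching 283 mm from the head. Origin: on the counter under the middle of the head; the handle points along -x, the head lies along y. Leave alone
- wrench: chrome socket wrench lying on the counter on the other side of the rail: round head 36 mm across carrying a socket that stands 50 mm high, straight handle 22 mm thick reaching 205 mm from the head. Origin: under the head; the handle points along -x. Leave alone
- jar: glass jar with a silver twist cap, 68 mm across, 95 mm high, standing beside the rail. Origin: centre of its underside. Leave alone
- dispenser: grey steel tape dispenser base without a roll, 170 x 64 mm (along its x and y), 66 mm high, left of the rail, near a fixed stack of orange trays 220 mm high (300 x 200 mm, centred near x = 0.3, y = 0.65 m). Origin: centre of its underside. Leave alone

How it is judged (in metres and radians):
On the way, in this order (a step that is already met when the one before it is completed fails the run):
1. the first wheel from the open end has been rolled at least 0.3 rad towards the end stop (value of joint wheel_1 above 0.3 rad).
2. the second wheel from the open end has been rolled at least 0.3 rad towards the end stop (value of joint wheel_2 above 0.3 rad).
3. the third wheel from the open end has been rolled at least 0.3 rad towards the end stop (value of joint wheel_3 above 0.3 rad).
4. the fourth wheel from the open end has been rolled at least 0.3 rad towards the end stop (value of joint wheel_4 above 0.3 rad).
5. the fifth wheel from the open end has been rolled at least 0.3 rad towards the end stop (value of joint wheel_5 above 0.3 rad).
6. the last wheel has been rolled at least 0.3 rad towards the end stop (value of joint wheel_6 above 0.3 rad).
At the end, for the whole second after the job is handed in: All six wheels have been turned towards the end stop by at least 0.3 rad each, one after another from the open end, with the fingertip; the rail stands on its feet, at rest, both ends of its row within 20 mm of where they were; mallet, wrench, jar and dispenser are within 20 mm of where they were (value of joint each of wheel_1, wheel_2, wheel_3, wheel_4, wheel_5, wheel_6 above 0.3 rad and distance of each of row_start, row_end, mallet, wrench, jar, dispenser from where it was at the start of the episode below 0.02 m and angle between rail's own z axis and vertical below 0.05 rad and linear speed of rail below 0.01 m/s); the robot touches nothing.
It fails at once if the rail is pressed or pushed with more than 20 N (contact force between any of the arm, the fingers and rail above 20 N).
It fails at once if the rail is shoved by more than 20 mm, lifted or tipped (distance of any of row_start, row_end from where it was at the start of the episode above 0.02 m or height (world z) of rail above 0.006 m or angle between rail's own z axis and vertical above 0.1 rad).
It fails at once if a wheel is rolled backwards, away from the end stop, by more than 0.3 rad (value of joint any of wheel_1, wheel_2, wheel_3, wheel_4, wheel_5, wheel_6 below -0.3 rad).
It fails at once if the mallet, wrench, jar or dispenser is moved by more than 20 mm (distance of any of mallet, wrench, jar, dispenser from where it was at the start of the episode above 0.02 m).
It also fails if it takes over 45 s, if anything falls off the work surface, if the arm or the gripper's body presses on something with over 40 N, if the wrist force passes 120 N, or if a joint passes its speed limit or range.

## Working session

There is one attempt and no reset: what is moved stays moved. The work goes in short steps, Python scripts to look and compute and a tool call to move; the robot and the scene stay as the last step left them, time stands still between calls to the robot, and variables do not carry over. Pictures are saved under pics/ and viewed, at most 10 in all, crops included, and the job is handed in when it is done.

Besides the shell and the picture viewer there is one more tool, called after "Request:" as name(argument=value, ...), one argument or row to a line, values as JSON. jog_arm: Moves the arm, as the interface text tells. Scaled input: -1 to 1 covers 0.025 m each way for a shift and 8 degrees each way for a turn. Its arguments: {"type":"object","properties":{"plan":{"type":"string"}},"required":["plan"]}

```bash
mkdir -p pics; cat > h.py <<'E'
import numpy as np,cv2
from station import r
def snap(n,f):
    p,d=r.capture(n); cv2.imwrite(f'pics/{f}.png',cv2.cvtColor(p,cv2.COLOR_RGB2BGR)); np.save(f'{f}.npy',d)
def pt(n,f,u,v,w=1):
    d=np.load(f'{f}.npy');c=r.get_calibration(n);K=c['mtx']
    q=d[v-w:v+w+1,u-w:u+w+1];z=np.median(q[q>0])
    P=[(u-K[0,2])/K[0,0]*z,-(v-K[1,2])/K[1,1]*z,-z,1]
    return (np.array(c['extrinsics'])@P)[:3]
E
python3 - <<'E'
from h import *
snap('top','t0');snap('side','s0')
for n in('top','side'):
    c=r.get_calibration(n);print(c)
s=r.sense();print(s['ee_rot'],s['tcp_pos'],s['wrist_force'],s['time_s'])
E
```

```text
{'mtx': array([[449.21988739,   0.        , 321.18260738],
       [  0.        , 449.21988739, 236.92304597],
       [  0.        ,   0.        ,   1.        ]]), 'extrinsics': array([[ 0.02489442,  0.98255241, -0.18431231,  0.37912577],
       [-0.99952073,  0.02785706,  0.01350173,  0.12055596],
       [ 0.01840055,  0.18388785,  0.98277499,  1.05599905],
       [ 0.        ,  0.        ,  0.        ,  1.        ]])}
{'mtx': array([[498.44052612,   0.        , 315.27809862],
       [  0.        , 498.44052612, 240.76425716],
       [  0.        ,   0.        ,   1.        ]]), 'extrinsics': array([[ 0.76106192,  0.30822639, -0.5707725 ,  0.07445364],
       [-0.64867525,  0.36470895, -0.66798787, -0.4887276 ],
       [ 0.00227435,  0.87862613,  0.47750493,  0.5088702 ],
       [ 0.        ,  0.        ,  0.        ,  1.        ]])}
[[ 8.93388785e-01 -4.49283743e-01 -7.72823361e-04]
 [-4.49284395e-01 -8.93387020e-01 -1.77881353e-03]
 [ 1.08761642e-04  1.93638954e-03 -9.99998119e-01]] [0.28046047 0.55795045 0.22157448] [-0.28599421 -0.29886608  0.67144194] 0.1
```

View pics/t0.png

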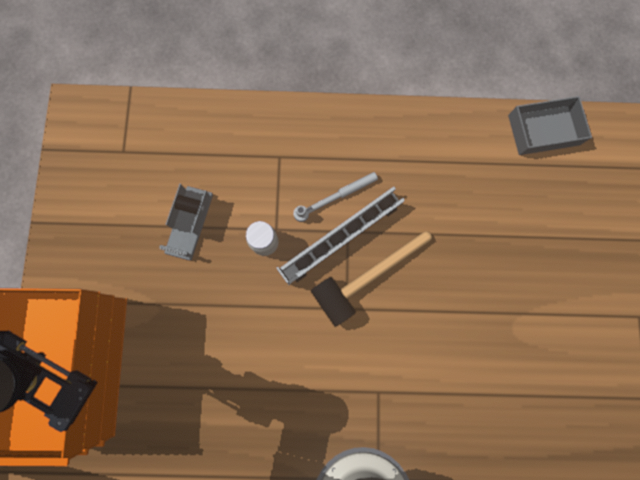

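View pics/s0.png

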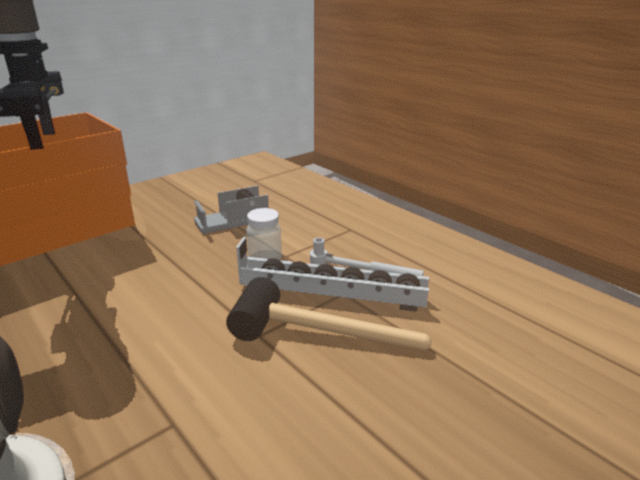

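The top view shows the rail running from its end stop at about (287,275) to the open end at about (397,193). The jar is at (262,237), the mallet head at (333,302) and the wrench socket at (301,212). The side view agrees, with the stop at (243,258) and the wheels from (273,267) to (410,283). I'll enlarge both.

```bash
python3 - <<'E'
import cv2
a=cv2.imread('pics/t0.png')[180:292,268:418];cv2.imwrite('pics/t1.png',cv2.resize(a,None,fx=5,fy=5,interpolation=cv2.INTER_CUBIC))
a=cv2.imread('pics/s0.png')[225:315,230:440];cv2.imwrite('pics/s1.png',cv2.resize(a,None,fx=3.8,fy=3.8,interpolation=cv2.INTER_CUBIC))
E
```

```text
(no output)
```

View pics/t1.png

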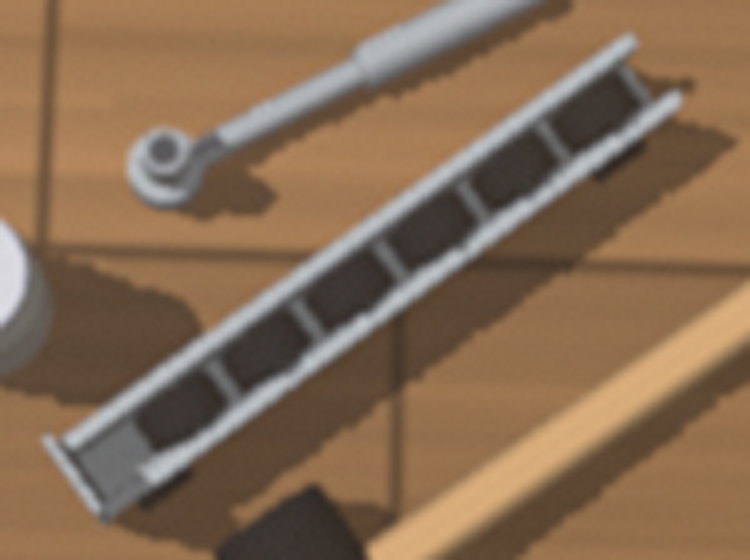

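View pics/s1.png

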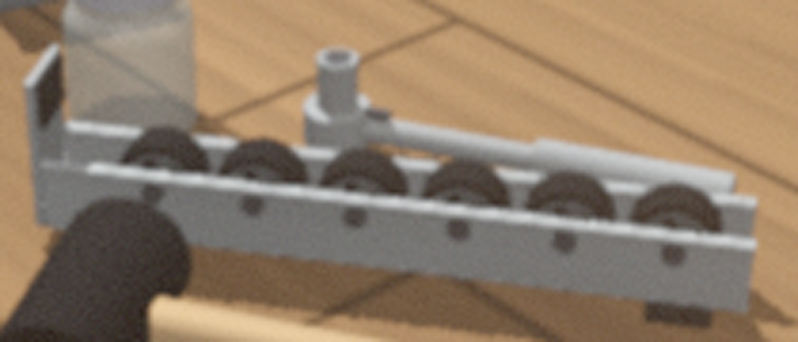

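The top crop shows six dark wheels, from wheel 1 at about full-image (387.6,201.6) to wheel 6 at about (304.4,261.6). The stop plate edge runs from (277.4,267.6) to (288.6,283.4). The side crop has the stop on the left beside wheel 6. I'll get the rail pose from the depth of the wheel caps in both views.

```bash
python3 - <<'E'
from h import *
def cloud(n,f,u0,u1,v0,v1):
    d=np.load(f'{f}.npy');c=r.get_calibration(n);K=c['mtx'];v,u=np.mgrid[v0:v1,u0:u1];z=d[v0:v1,u0:u1]
    P=np.stack([(u-K[0,2])/K[0,0]*z,-(v-K[1,2])/K[1,1]*z,-z,np.ones_like(z)],-1).reshape(-1,4)[z.ravel()>0]
    return (P@np.array(c['extrinsics']).T)[:,:3]
def ray(n,u,v,h):
    c=r.get_calibration(n);K=c['mtx'];E=np.array(c['extrinsics']);d=E[:3,:3]@[(u-K[0,2])/K[0,0],-(v-K[1,2])/K[1,1],-1];return E[:3,3]+d*(h-E[2,3])/d[2]
T=lambda x,y:(268+(x-2)/5,180+(y-2)/5)
w1=ray('top',*T(598,108),.053);w6=ray('top',*T(182,408),.053)
print('ray',w1,w6,np.linalg.norm(w1-w6))
s1=ray('top',*T(47,438),.086);s2=ray('top',*T(103,517),.086);print('stop',s1,s2,np.linalg.norm(s1-s2))
for a in[(632,38),(682,97)]:print('open corner',ray('top',*T(*a),.044))
a=(w6-w1)[:2];a/=np.linalg.norm(a);m=(w1+w6)[:2]/2;x=np.array([a[1],-a[0]])
for n,f,b in(('top','t0',(268,418,180,292)),('side','s0',(230,440,225,315))):
    P=cloud(n,f,*b);q=P[:,:2]-m;Y=q@a;X=q@x
    k=(abs(X)<.04)&(abs(Y)<.15)&(P[:,2]>.047)&(P[:,2]<.065)
    print(n,k.sum(),'linefit X=',np.polyfit(Y[k],X[k],1),'z99',np.percentile(P[k,2],[50,95,99]))
    for i in range(6):
        y0=-.12+.048*i;j=k&(abs(Y-y0)<.02);print(i+1,j.sum(),Y[j].mean()-y0,X[j].mean(),X[j].min(),X[j].max(),P[j,2].max())
    j=(abs(X)<.03)&(Y>.15)&(Y<.2)&(P[:,2]>.06);print('stop',j.sum(),Y[j].min(),Y[j].max(),X[j].mean(),P[j,2].max())
    j=(abs(X)<.03)&(Y<-.1)&(P[:,2]>.035);print('open',Y[j].min())
print('yaw a',a,np.degrees(np.arctan2(a[1],a[0])),m)
print('jar',pt('top','t0',260,232),'mallet',pt('top','t0',325,295),'wrench',pt('top','t0',301,211))
E
```

```text
ray [ 0.65558176 -0.04377247  0.053     ] [0.5106428  0.14400434 0.053     ] 0.23720757764537323
stop [0.4916372 0.2012395 0.086    ] [0.45814161 0.17570802 0.086     ] 0.0421166315476362
open corner [ 0.69250593 -0.06132875  0.044     ]
open corner [ 0.66455197 -0.08462426  0.044     ]
top 724 linefit X= [6.95876604e-05 8.10420925e-04] z99 [0.05218202 0.0560933  0.05792378]
1 121 -0.0011262436694661343 0.0007582408016888156 -0.01670110204280894 0.020718662925127453 0.056703705708170515
2 110 -0.0018867112088133131 0.0007824743995588918 -0.014256554634089076 0.015884359290403806 0.058077249450738444
3 119 -0.0020533902289358724 0.0007573338061351634 -0.009696182171533159 0.017969465971712128 0.05874824535937784
4 118 -0.001347927074107056 0.00047186367132565364 -0.015622982568298326 0.02125725267247827 0.05891998749743177
5 122 -0.0019940193369647613 0.0012945130389421659 -0.00908165268524806 0.017716005770785307 0.05748523191981347
6 125 -0.00247421432117835 0.0009221372362824282 -0.015138254383916876 0.02118863198326759 0.05846442129822005
stop 55 0.16980522651897362 0.176575754455
[... 453 characters left out ...]
782775 0.011030160713618592 0.05543117462447533
4 142 -0.005227335267449156 -0.002722965073895646 -0.012221532624589625 0.011568833170800147 0.05507027377649559
5 137 -0.005810004973987953 -0.002844627042284496 -0.013411377522156237 0.01155867791858429 0.055301902519677204
6 134 -0.005554988083859347 -0.002361606147040705 -0.011838640322283779 0.012127964092274731 0.05550775781499584
stop 166 0.16671319386928915 0.17451751613160857 -0.004929980298700583 0.0871011987033623
open -0.15868953633416952
yaw a [-0.61102166  0.79161387] 127.66341267132759 [0.58311228 0.05011593]
jar [0.56631996 0.24060865 0.09579244] mallet [0.43616532 0.09516201 0.05758805] wrench [0.62711284 0.1546821  0.05018334]
```

Rail origin is about (0.5845, 0.0474), with the row heading at 127.7° towards the stop. The checks hold: w1–w6 is 237 mm against 240 expected, the stop is 42 mm wide and the cap height is 55 mm. I'll lift clear, shut the fingers, align tool −x with the row, and travel along tool +x to short of the open end.

Request:
jog_arm(
  plan="0 0 -1 0 0 0 1;0 0 -1 0 0 0 1;0 0 0 0 0 0.8 1;0 0 0 0 0 0.8 1;0 0 0 0 0 0.8 1;0 0 0 0 0 0.8 1;1 0.1 0 0 0 0 1;1 0.1 0 0 0 0 1;1 0.1 0 0 0 0 1;1 0.1 0 0 0 0 1",
)

```text
time_s: 1.1
tcp_pos: [0.3341, 0.4721, 0.2719]
ee_rot: [[0.612, -0.791, -0.001], [-0.791, -0.612, -0.001], [0.0, 0.001, -1.0]]
wrist_force: [-0.1, 0.9, -0.4]
gripper_width: 0.17
gripper_force: 0.0
```

Request:
jog_arm(
  plan="1 0.1 0 0 0 0 1;1 0.1 0 0 0 0 1;1 0.1 0 0 0 0 1;1 0.1 0 0 0 0 1;1 0.1 0 0 0 0 1;1 0.1 0 0 0 0 1;1 0.1 0 0 0 0 1;1 0.1 0 0 0 0 1;1 0.1 0 0 0 0 1;1 0.1 0 0 0 0 1",
)

```text
time_s: 2.1
tcp_pos: [0.4673, 0.259, 0.2721]
ee_rot: [[0.612, -0.791, -0.001], [-0.791, -0.612, -0.0], [-0.0, 0.001, -1.0]]
wrist_force: [0.8, -0.1, 0.6]
gripper_width: 0.01
gripper_force: 0.0
```

Request:
jog_arm(
  plan="1 0.1 0 0 0 0 1;1 0.1 0 0 0 0 1;1 0.1 0 0 0 0 1;1 0.1 0 0 0 0 1;1 0.1 0 0 0 0 1;1 0.1 0 0 0 0 1;1 0.1 0 0 0 0 1;1 0.1 0 0 0 0 1;1 0.1 0 0 0 0 1;1 0.1 0 0 0 0 1",
)

```text
time_s: 3.1
tcp_pos: [0.6004, 0.0461, 0.2719]
ee_rot: [[0.612, -0.791, -0.001], [-0.791, -0.612, -0.0], [-0.001, 0.001, -1.0]]
wrist_force: [-0.2, -0.1, 0.3]
gripper_width: 0.007
gripper_force: 0.0
```

Request:
jog_arm(
  plan="1 0.1 0 0 0 0 1;1 0.1 0 0 0 0 1;1 0.1 0 0 0 0 1;1 0.1 0 0 0 0 1;0 0 0 0 0 0 1;0 0 0 0 0 0 1;0 0 0 0 0 0 1;0 0 0 0 0 0 1;0 0 0 0 0 0 1;0 0 0 0 0 0 1",
)

```text
time_s: 4.1
tcp_pos: [0.6533, -0.0376, 0.2729]
ee_rot: [[0.612, -0.791, 0.0], [-0.791, -0.612, 0.0], [0.0, -0.0, -1.0]]
wrist_force: [-0.2, -0.2, 0.3]
gripper_width: 0.002
gripper_force: 0.0
```

```bash
cat >> h.py <<'E'
C=np.array([.5845,.0474]);A=np.array([-.611,.7916]);X=np.array([.7916,.611])
def st():
    s=r.sense();p=np.array(s['tcp_pos']);q=p[:2]-C
    R=np.array(s['ee_rot']);print('t',s['time_s'],'rail y %.4f x %.4f z %.4f'%(q@A,q@X,p[2]),'F',np.round(s['wrist_force'],2),'w',s['gripper_width'])
    print('R',np.round(R,4).tolist(),'j',np.round(s['joints'],1))
E
python3 -c "
from h import *
st()"
```

```text
t 4.1 rail y -0.1094 x 0.0025 z 0.2729 F [-0.23 -0.18  0.32] w 0.0024818028397966
R [[0.6123, -0.7906, 0.0004], [-0.7906, -0.6123, 0.0001], [0.0001, -0.0004, -1.0]] j [ 10.8  23.4   9.8  -0.  -76.3  26.9]
```

Request:
jog_arm(
  plan="0.82 0.1 0 0 0 0 1;0.82 0 0 0 0 0 1;0 0 1 0 0 0 1;0 0 1 0 0 0 1;0 0 1 0 0 0 1;0 0 1 0 0 0 1;0 0 1 0 0 0 1;0 0 1 0 0 0 1;0 0 1 0 0 0 1;0 0 1 0 0 0 1",
)

```text
time_s: 5.1
tcp_pos: [0.6766, -0.0719, 0.0718]
ee_rot: [[0.612, -0.791, 0.0], [-0.791, -0.612, -0.0], [0.0, -0.0, -1.0]]
wrist_force: [0.7, 0.2, 0.8]
gripper_width: 0.005
gripper_force: 0.0
```

Request:
jog_arm(
  plan="0 0 0.2 0 0 0 1;0 0 0 0 0 0 1;0 0 0 0 0 0 1;0 0 0 0 0 0 1;0 0 0 0 0 0 1;0 0 0 0 0 0 1;0 0 0 0 0 0 1;0 0 0 0 0 0 1;0 0 0 0 0 0 1;0 0 0 0 0 0 1",
)

```text
time_s: 6.1
tcp_pos: [0.6766, -0.0721, 0.0675]
ee_rot: [[0.612, -0.791, -0.0], [-0.791, -0.612, -0.0], [-0.0, 0.0, -1.0]]
wrist_force: [0.2, -0.0, 0.0]
gripper_width: 0.004
gripper_force: 0.0
```

```bash
python3 -c "
from h import *
st();snap('side','s2');snap('top','t2')
a=cv2.imread('pics/s2.png')[200:320,230:450];a=cv2.resize(a,None,fx=3.6,fy=3.6,interpolation=2)[:,:792]
b=cv2.imread('pics/t2.png')[100:292,268:468]
cv2.imwrite('pics/s3.png',a)"
```

```text
t 6.1 rail y -0.1509 x -0.0002 z 0.0675 F [ 0.18 -0.04  0.03] w 0.004473802041310383
R [[0.6117, -0.7911, -0.0001], [-0.7911, -0.6117, -0.0], [-0.0, 0.0001, -1.0]] j [  7.5  34.8  -1.7   0.  -53.5  30.2]
```

View pics/s3.png

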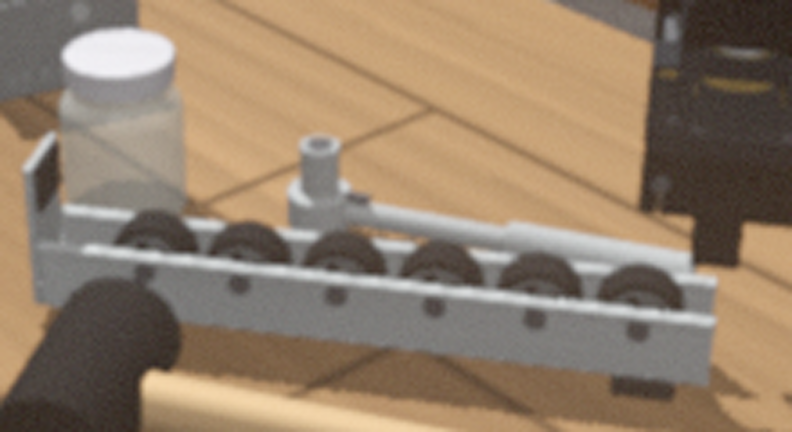

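View pics/t2.png

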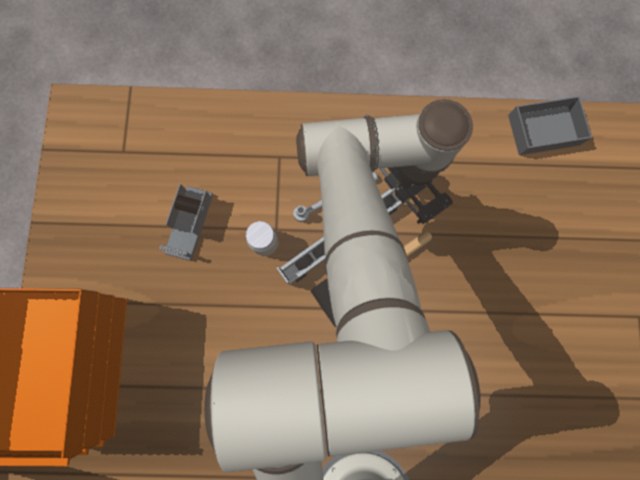

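The side crop shows the closed tip at (717,262), centred on the row just short of wheel 1 and about 12 mm above it. The top view shows nothing has moved. I'll come down to 2 mm below the wheel tops and roll onto wheel 1.

Request:
jog_arm(
  plan="0 0 0.3 0 0 0 1;0 0 0.28 0 0 0 1;0 0 0 0 0 0 1;-0.3 0 0 0 0 0 1;-0.3 0 0 0 0 0 1;-0.3 0 0 0 0 0 1;-0.3 0 0 0 0 0 1;0 0 0 0 0 0 1;0 0 0 0 0 0 1;0 0 0 0 0 0 1",
)

```text
time_s: 7.2
tcp_pos: [0.6582, -0.0485, 0.0533]
ee_rot: [[0.612, -0.791, 0.0], [-0.791, -0.612, -0.0], [0.0, 0.0, -1.0]]
wrist_force: [-1.3, -0.4, 3.5]
gripper_width: 0.009
gripper_force: 1.7
```

```bash
python3 -c "
from h import *
st()"
```

```text
t 7.2 rail y -0.1209 x -0.0002 z 0.0533 F [-1.31 -0.44  3.46] w 0.008538899473547764
R [[0.6117, -0.7911, 0.0], [-0.7911, -0.6117, -0.0001], [0.0001, 0.0, -1.0]] j [  9.8  34.   -5.7   0.  -50.3  27.9]
```

Contact at 3.5 N is a light press, so I'll continue.

Request:
jog_arm(
  plan="-0.3 0 0 0 0 0 1;-0.3 0 0 0 0 0 1;-0.4 0 0 0 0 0 1;-0.4 0 0 0 0 0 1;-0.4 0 0 0 0 0 1;-0.4 0 0 0 0 0 1;-0.4 0 0 0 0 0 1;-0.3 0 0 0 0 0 1;0 0 0 0 0 0 1;0 0 0 0 0 0 1",
)

```text
time_s: 8.2
tcp_pos: [0.6137, 0.0092, 0.0527]
ee_rot: [[0.612, -0.791, -0.0], [-0.791, -0.612, -0.0], [-0.0, 0.0, -1.0]]
wrist_force: [0.3, 0.6, 0.3]
gripper_width: 0.007
gripper_force: 0.0
```

```bash
python3 -c "
from h import *
st();snap('side','s4')
a=cv2.imread('pics/s4.png')[200:320,230:450];cv2.imwrite('pics/s5.png',cv2.resize(a,None,fx=3.6,fy=3.6,interpolation=2))"
```

```text
t 8.2 rail y -0.0481 x -0.0002 z 0.0527 F [0.26 0.56 0.29] w 0.006995430180988346
R [[0.612, -0.7909, -0.0005], [-0.7909, -0.612, -0.0], [-0.0003, 0.0004, -1.0]] j [ 15.9  30.4 -12.9  -0.  -46.8  21.8]
```

View pics/s5.png

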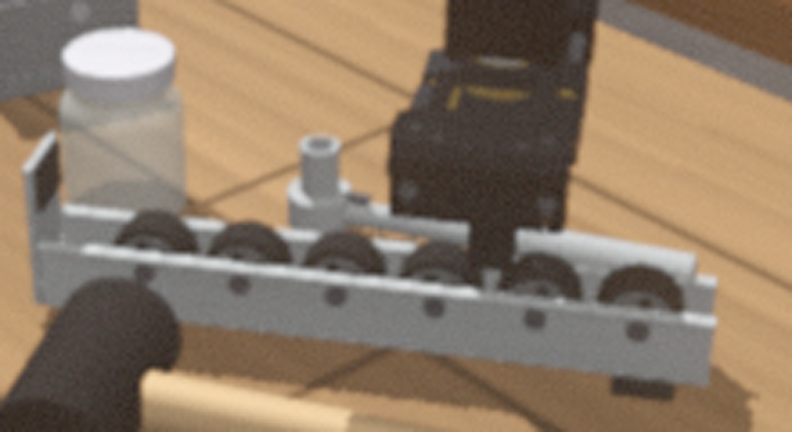

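The rail hasn't moved (open-end corner still at (713,318)), and the spokes of wheels 1 and 2 at (640,300) and (540,290) have visibly changed. The tip is between wheels 2 and 3, so I'll carry on.

Request:
jog_arm(
  plan="-0.4 0 0 0 0 0 1;-0.4 0 0 0 0 0 1;-0.4 0 0 0 0 0 1;-0.4 0 0 0 0 0 1;-0.4 0 0 0 0 0 1;-0.4 0 0 0 0 0 1;-0.4 0 0 0 0 0 1;-0.4 0 0 0 0 0 1;-0.4 0 0 0 0 0 1;0 0 0 0 0 0 1",
)

```text
time_s: 9.25
tcp_pos: [0.5578, 0.0813, 0.0527]
ee_rot: [[0.613, -0.79, -0.001], [-0.79, -0.613, 0.0], [-0.001, 0.0, -1.0]]
wrist_force: [-1.0, 0.7, 0.6]
gripper_width: 0.003
gripper_force: 0.5
```

Request:
jog_arm(
  plan="-0.4 0 0 0 0 0 1;-0.4 0 0 0 0 0 1;-0.4 0 0 0 0 0 1;-0.4 0 0 0 0 0 1;-0.4 0 0 0 0 0 1;-0.4 0 0 0 0 0 1;-0.4 0 0 0 0 0 1;-0.4 0 0 0 0 0 1;-0.4 0 0 0 0 0 1;0 0 0 0 0 0 1",
)

```text
time_s: 10.25
tcp_pos: [0.5029, 0.1523, 0.0531]
ee_rot: [[0.613, -0.79, -0.0], [-0.79, -0.613, 0.0], [-0.0, 0.0, -1.0]]
wrist_force: [-0.4, -0.1, 2.8]
gripper_width: 0.002
gripper_force: 1.6
```

```bash
python3 -c "
from h import *
st()"
```

```text
t 10.25 rail y 0.1329 x -0.0005 z 0.0531 F [-0.41 -0.07  2.83] w 0.002147246585941536
R [[0.6127, -0.7903, -0.0004], [-0.7903, -0.6127, 0.0002], [-0.0004, 0.0002, -1.0]] j [ 34.5  23.5 -25.7  -0.  -40.8   3.3]
```

Still on wheel 6, which has rolled about 1 rad. I'll go a little further and then lift away.

Request:
jog_arm(
  plan="-0.2 0 0 0 0 0 1;-0.1 0 0 0 0 0 1;0 0 -0.4 0 0 0 1;0 0 -1 0 0 0 1;0 0 -1 0 0 0 1;0 0 -1 0 0 0 1;0 0 -1 0 0 0 1;0 0 -1 0 0 0 1;0 0 -1 0 0 0 1;0 0 -1 0 0 0 1",
)

```text
time_s: 11.25
tcp_pos: [0.4992, 0.1569, 0.2396]
ee_rot: [[0.611, -0.791, 0.001], [-0.791, -0.611, 0.0], [-0.0, -0.001, -1.0]]
wrist_force: [0.8, 0.2, -0.8]
gripper_width: 0.005
gripper_force: 0.0
```

Request:
jog_arm(
  plan="0 0 0 0 0 0 1;0 0 0 0 0 0 1;0 0 0 0 0 0 1;0 0 0 0 0 0 1;0 0 0 0 0 0 1;0 0 0 0 0 0 1;0 0 0 0 0 0 1;0 0 0 0 0 0 1;0 0 0 0 0 0 1;0 0 0 0 0 0 1",
)

```text
time_s: 12.25
tcp_pos: [0.4992, 0.1573, 0.2381]
ee_rot: [[0.612, -0.791, 0.0], [-0.791, -0.612, 0.0], [-0.0, -0.0, -1.0]]
wrist_force: [-0.7, -0.2, -0.4]
gripper_width: 0.004
gripper_force: 0.0
```

```bash
python3 -c "
from h import *
st();snap('side','s6')
f=lambda n:cv2.resize(cv2.imread(f'pics/{n}.png')[225:315,230:440],None,fx=3.3,fy=3.3,interpolation=2)
cv2.imwrite('pics/s7.png',np.vstack([f('s0'),f('s6')]))"
```

```text
t 12.25 rail y 0.1391 x -0.0004 z 0.2381 F [-0.72 -0.19 -0.4 ] w 0.003925999047955642
R [[0.6117, -0.7911, 0.0], [-0.7911, -0.6117, 0.0001], [-0.0, -0.0001, -1.0]] j [ 35.3  11.5 -12.3  -0.  -66.3   2.4]
```

View pics/s7.png

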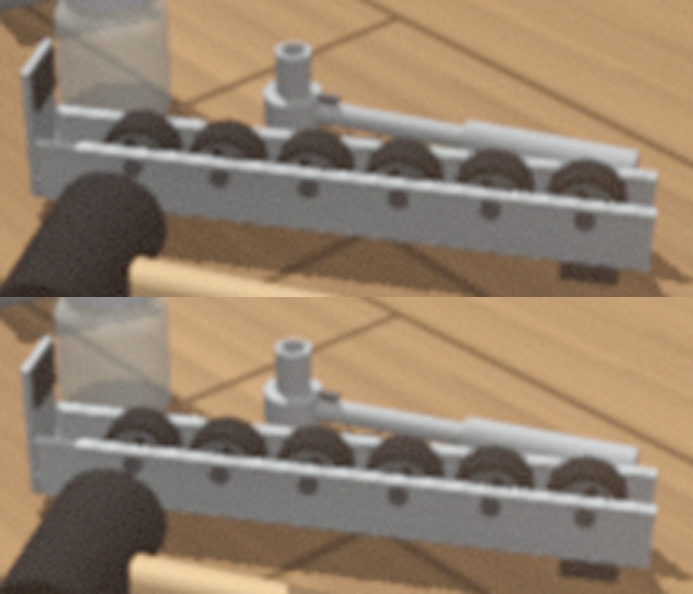

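Comparing before (upper) with after (lower), the rail corners at (655,210)/(655,508) match, the tools and jar are in place, and the spokes of all six wheels have changed. The hand is clear, so I'm handing in.

```bash
python3 -c "
from h import *
print(r.finish_job())"
```

```text
the job is handed in; nothing more can be done
None
```

I ran the fingertip over all six wheels in order, from the open end to the end stop, pressing with about 3.5 N or less wherever I checked. The final side picture shows the rail, jar, wrench and mallet unmoved and all six wheels turned, the hand is clear, and I handed the job in at about 12 s; no verdict came back.

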